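# Lay the tilting weld fixture flat and bolt it

### The job

The tee joint has been tacked, so bring the tilting fixture plate back down: push it down against its springs until it lies level on its rest, and shoot its slide bolt fully home into the keeper so that the plate stays level when you let go. Press only as hard as the springs need, do not lean on the plate or force the bolt, and leave the tools and stock lying on the bench where they are.

Things in the scene. Friction and masses are not known exactly. Their poses are not given: they have to be found in the camera images.
- fixture: Tilting weld fixture screwed to the bench; origin on the bench under the middle of its 270 x 310 mm base. z up, +x from the plate's free front edge (robot side) back to the hinge, +y along the hinge towards the keeper. In these axes (mm): hinge axis at x 110, z 74; plate level: top at z 78, sides at y -120, 120, bolt line at x -70. A tee joint 51 high is clamped at x -15 to 85, y -95 to 20.
- tilt_plate (a joint): Tilt of the 200 x 240 x 8 mm steel plate about its back hinge, rad: 0 level on hard rubber rest pads, positive with the front edge raised. Springs and a stiff hinge hold it up at 0.3 to 0.55. Pressed at the knob it needs a force growing steadily to about 11 to 20 N at level (the weight on it varies), then it meets the pads and the force climbs steeply, some 10 N or more per mm. Let go unbolted, it springs up.
- lock_bolt (a joint): Travel of the slide bolt on the plate's front, m: 0 drawn, 0.036 fully home on its stop. Slides along fixture +y with some 3 N friction, stays where left. Its nose meets the keeper at 0.014 and enters only with the plate within 1.5 mm of level there; higher, it butts on the keeper or passes over it. Home, it holds the plate down.
- bolt_knob (a point): Centre of the bolt's 24 mm steel ball knob, on a 10 mm stalk, 42 mm above the plate's top. Plate level, bolt drawn: fixture x -70, y 15, z 120 mm (y 51 home); it swings with the plate about the hinge, radius 186 mm. The bolt bar (12 wide, top 10.5 mm above the plate) lies bare for 45 mm on the -y side of the stalk; guide straps at y -45 and 95 stand 14 mm above the plate.
- keeper: The keeper post as a whole, on the base; origin at its foot, at fixture x -70, y 136, z 10 mm. The bolt's nose must not be butted against it with more than 30 N.
- keeper_mouth (a point): Centre of the mouth of the slot in the keeper, a 36 x 24 mm steel post 102 mm high on the base beside the plate, at fixture x -70, y 124, z 83.5 mm. The slot, 18 mm wide, 13 high, 24 deep along +y, takes the bolt's 12 x 10 mm nose.
- rest_pads: Two 26 x 30 x 4 mm rubber pads on the square tube under the plate's front, at fixture x -55, y -85 and 85, their tops at z 70 mm: the level plate lies on them. Origin between them at z 66. They must not be loaded with more than 18 N beyond what the springs take.
- chipping_hammer: Chipping hammer lying beside the fixture, 240 mm long, spring-wire handle; origin at its middle on the bench. Bystander.
- magnet_square: Triangular magnetic welding square, about 107 mm a side, 18 mm thick, lying flat; origin under its centre. Bystander.
- c_clamp: Small steel C-clamp lying flat behind the fixture, 180 mm long, 23 mm high; origin under the middle of its spine. Bystander.
- wire_brush: Wire brush, 240 mm long and 36 mm high, wooden back, lying bristles down on the right of the bench; origin under its middle. Bystander.
- coupon: Plain steel test coupon, 100 x 50 x 8 mm, lying flat on the left; origin under its centre. Bystander.
- angle_offcut: Offcut of 40 mm steel angle, 140 mm long, on the left; origin under its centre. Bystander.
- spatter_gel: Jar of nozzle gel, 72 mm across, 75 mm high, on the far right; origin under its centre. Bystander.

How it is judged:
By the outcome, as a careful person would: the job done as asked, in the order asked, and still so for the second after the job is handed in, with the robot touching nothing.
It also fails if it takes over 58 s, if anything falls off the work surface, if the arm or the gripper's body presses on something with over 40 N, if the wrist force passes 120 N, or if a joint passes its speed limit or range.

### The arm

A 6-joint arm with a two-finger parallel gripper is mounted at the origin on the work surface. World frame = base frame: x ahead of the robot, y to its left, z up, the work surface at z = 0. Lengths are in m, angles in rad, forces in N, time in s.
With the tool pointing down it reaches from about 0.25 to 0.775 m from the base axis. Payload 4 kg.
Tool frame: the origin (TCP) lies on the front face of the gripper's body, between the roots of the fingers; the fingertips stand 73 mm ahead of it and the grasp point (between the pads) lies 54 mm ahead of it; z points along the fingers, y is the direction in which the jaws open and shut (so a half turn about z gives the same grasp; the last joint's range is limited). The gripper opens to 85 mm and grips with 20 to 120 N. Pads are 22 mm wide; open, the fingers measure 114 mm over their backs; the gripper's body (76 mm by 85 mm) begins 54 mm behind the grasp point. The pads swing forward as they close: fully open they stand 13 mm farther back than shut.
Start: joints at [-1.452, 0.087, 1.371, -0, 1.684, -0.103], TCP at [0.121, -0.537, 0.304] pointing down, gripper open.
Joint ranges: [-3.1, 3.1], [-0.76, 2.03], [0.27, 2.55], [-1.08, 4.22], [0.17, 2.65], [-2.57, 2.57]. Speed limits (rad/s): [2.79, 2.79, 3.14, 3.14, 3.14, 3.14].

### API

Orientations are given as a unit quaternion [x, y, z, w].
In Python, from station import state, read_camera, calibration, hand_in, find_in gives the robot as it stands.
- The arm moves only by the tool drive_tool, never from a script. Its argument "targets" is a list of rows, each a list of 7 numbers: the shift along the tool's x, y, z in cm, then the turn, a rotation vector about the tool's x, y, z in rad, then the closure, from 0 (fully open) to 1 (shut). A call has 1 to 20 rows; each row is the pose to reach, as a shift and turn from the pose commanded when the call began, along the tool's axes at that moment; what a row does not reach only later rows make up. A row lasts 1/12 s, in which the tool goes at most 41.7 mm and 7.16 degrees, less where a joint would pass 70% of its speed; a pose out of reach is approached as far as the arm can. A call with a gripper value outside its range is refused whole. The fingers move at their own pace and stop on an object; "force" is the grip in N (left out, the last holds). Time passes only in rows, so rows that repeat a pose let the fingers close. It gives the time, the measured TCP pose, the force and the opening at its end, in the units of the state.
- state(): the state, without advancing time (a new reading comes with each control period).
- read_camera(name): name is "side" or "top" or "wrist"; returns the picture (420x560x3 uint8, red, green, blue); there is no depth.
- calibration(name): a dict with "fx", "fy", "cx", "cy" (pixels), "k1" (the pictures are not rectified: a ray, as slopes to the right and down, at radius r is drawn at 1 + k1 r^2 times it, then the intrinsics apply), "T" (4x4, takes a point from camera to world coordinates). Camera axes: x right, y up, looking along -z (the intrinsics and any distortion apply to the point x, -y, -z); pixel columns grow to the right and rows downward; lengths in m; the calibration is good to about 2 mm. A picture is of the moment at which its call begins: read the wrist's pose just before it. calibration takes no time and is no camera call; for the wrist camera it gives the pose at the moment of the call.
- hand_in(): hands the job in, once; it reports no verdict.
Trained networks look in the newest picture that a camera, given by its name, has taken for a name from the list of things; names that differ only in an ending like _2 or _b are one class to them, and where a whole thing is asked for, a point or a joint stands for the part that bears it (a point fixed in the world has none). Each returns a list of dicts, best first, with "conf" (0 to 1); they miss things now and then, are a little off and sometimes report something else, mostly with a low value. They report only what shows in the picture. A call takes as long as a camera call.
- find_in(camera, thing): "at" ([x, y, z] in m, in world coordinates, good to about 4 mm: the middle of the surface that is visible of it).
The state is a dict: "t": time; "joint_pos": joint angles; "qvel": joint speeds; "joint_efforts": joint torques, N m; "tcp_pos": TCP position; "tool_rot": TCP orientation; "ft_force": force on the tool from outside, world axes, zero at the start; "wrist_torque": the same for the moment, N m; "finger_gap": finger opening in m.
Only numpy, scipy, OpenCV 4.12 (cv2) and the standard library are available. Lean on these libraries where they do the work, as an engineer would, in place of code of your own. Each camera call takes 0.05 s, during which the arm holds its last target. There are 200 camera calls.

## Working session

There is one attempt and no reset: what is moved stays moved. The work goes in short steps, Python scripts to look and compute and a tool call to move; the robot and the scene stay as the last step left them, time stands still between calls to the robot, and variables do not carry over. Pictures are saved under pics/ and viewed, about 8 in all and at most 12, crops included, and the job is handed in when it is done.

Besides the shell and the picture viewer there is one more tool, called after "Call:" by a JSON object that holds its "api" and its "payload". drive_tool: Moves the arm, as the interface text tells. Its arguments: {"type":"object","properties":{"targets":{"type":"array"},"force":{"type":"number"}},"required":["targets"]}

```bash
ls; mkdir -p pics
python3 - <<'E'
from station import *
import cv2,numpy as np
s=state();print({k:np.round(v,3).tolist() for k,v in s.items()})
for c in("side","top"):
    im=read_camera(c);cv2.imwrite(f"pics/{c}0.png",im[:,:,::-1])
    for t in("fixture","bolt_knob","keeper","keeper_mouth","tilt_plate","lock_bolt","rest_pads"):
        print(c,t,[(np.round(d["at"],3).tolist(),round(d["conf"],2)) for d in find_in(c,t)[:2]])
    k=calibration(c);print({a:np.round(k[a],3).tolist() for a in k})
a=cv2.imread("pics/side0.png");b=cv2.imread("pics/top0.png")
cv2.imwrite("pics/both.png",cv2.resize(np.vstack([a,b]),None,fx=.71,fy=.71))
E
```

```text
pics
{'t': 0.0, 'joint_pos': [-1.452, 0.088, 1.372, -0.0, 1.684, -0.103], 'qvel': [-0.0, 0.001, 0.001, -0.0, -0.0, -0.002], 'joint_efforts': [-0.0, -35.186, -31.328, -0.0, 0.011, -0.0], 'tcp_pos': [0.121, -0.536, 0.303], 'tool_rot': [0.994, 0.111, -0.0, -0.001], 'ft_force': [1.059, -0.483, 0.518], 'wrist_torque': [0.002, -0.006, -0.043], 'finger_gap': 0.085}
side fixture [([0.522, -0.024, 0.044], 0.75), ([0.507, -0.058, 0.156], 0.65)]
side bolt_knob [([0.506, -0.059, 0.157], 0.58)]
side keeper [([0.47, 0.057, 0.063], 0.86)]
side keeper_mouth [([0.473, 0.057, 0.066], 0.88), ([0.511, -0.388, 0.031], 0.18)]
side tilt_plate [([0.559, -0.065, 0.13], 0.79), ([0.51, -0.394, 0.031], 0.36)]
side lock_bolt [([0.509, -0.062, 0.157], 0.61)]
side rest_pads [([0.51, -0.161, 0.073], 0.55)]
{'fx': 398.819, 'fy': 398.819, 'cx': 273.216, 'cy': 214.336, 'k1': -0.055, 'T': [[-0.708, 0.443, -0.55, -0.053], [-0.706, -0.423, 0.568, 0.67], [0.019, 0.79, 0.612, 0.822], [0.0, 0.0, 0.0, 1.0]]}
top fixture []
top bolt_knob [([0.51, -0.064, 0.159], 0.76)]
top keeper [([0.48, 0.046, 0.102], 0.7)]
top keeper_mouth []
top tilt_plate [([0.565, -0.076, 0.13], 0.56), ([0.591, 0.181, 0.016], 0.41)]
top lock_bolt [([0.509, -0.064, 0.157], 0.54)]
top rest_pads []
{'fx': 460.231, 'fy': 460.231, 'cx': 275.21, 'cy': 211.995, 'k1': -0.089, 'T': [[-0.003, 0.989, -0.147, 0.387], [-1.0, -0.004, -0.007, 0.007], [-0.007, 0.147, 0.989, 1.544], [0.0, 0.0, 0.0, 1.0]]}
```

View pics/both.png

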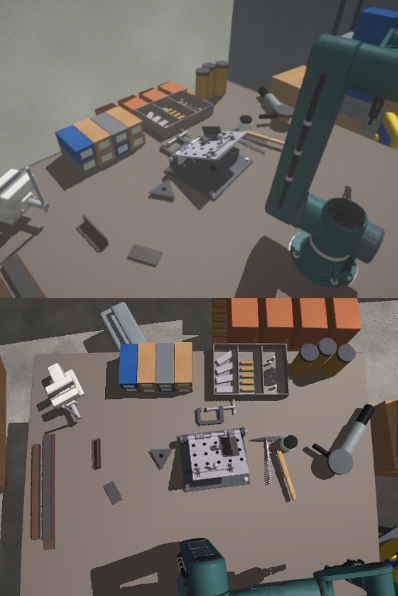

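Run:
```python
import cv2,numpy as np
b=cv2.imread("pics/top0.png")[175:285,240:370];a=cv2.imread("pics/side0.png")[165:285,215:375]
b=cv2.resize(b,None,fx=4.6,fy=4.6,interpolation=2);a=cv2.resize(a,(600,450),interpolation=2)
cv2.imwrite("pics/topc.png",b)
```

```text
(no output)
```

View pics/topc.png

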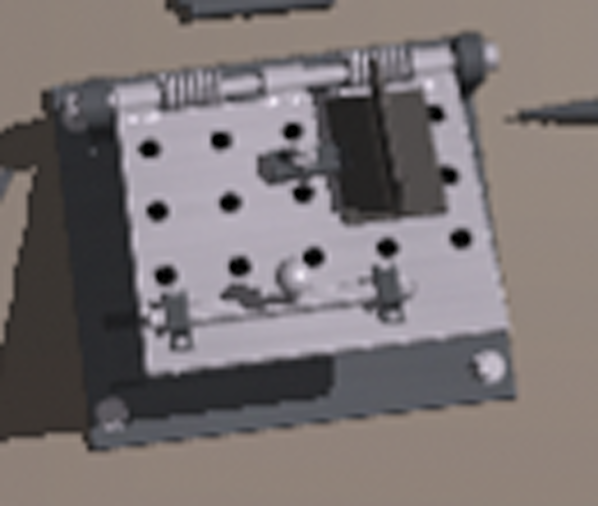

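```bash
cat > h.py <<'E'
from station import *
import numpy as np,cv2
def ray(c,u,v,k=None):
    k=k or calibration(c);x=(u-k["cx"])/k["fx"];y=(v-k["cy"])/k["fy"];rd=np.hypot(x,y);r=rd
    for _ in range(20): r=rd/(1+k["k1"]*r*r)
    f=r/rd if rd else 1
    T=np.array(k["T"]);return T[:3,3],T[:3,:3]@np.array([x*f,-y*f,-1])
def onz(c,u,v,z,k=None):
    o,d=ray(c,u,v,k);return o+d*(z-o[2])/d[2]
def proj(c,p,k=None):
    k=k or calibration(c);T=np.array(k["T"]);q=T[:3,:3].T@(np.array(p)-T[:3,3]);x,y=q[0]/-q[2],-q[1]/-q[2];g=1+k["k1"]*(x*x+y*y)
    return np.array([k["cx"]+k["fx"]*x*g,k["cy"]+k["fy"]*y*g])
def tri(a,b):
    (o,d),(p,e)=a,b;s=np.linalg.lstsq(np.c_[d,-e],p-o,rcond=None)[0];A=o+d*s[0];B=p+e*s[1];return (A+B)/2,np.linalg.norm(A-B)
def fx2w(O,yaw,p):
    c,s=np.cos(yaw),np.sin(yaw);return np.array([O[0]+c*p[0]-s*p[1],O[1]+s*p[0]+c*p[1],p[2]])
E
python3 - <<'E'
from h import *
P={}
for n,(u,v) in dict(fl=(90,450),fr=(516,398),bl=(45,90),br=(480,40)).items():
    P[n]=onz("top",240+u/4.6,175+v/4.6,.010);print(n,P[n].round(4))
e=P["fl"]-P["fr"];print(np.hypot(*e[:2]),np.hypot(*(P["bl"]-P["fl"])[:2]))
yaw=np.arctan2(-e[0],e[1]);f=P["bl"]-P["fl"];print("yaw",yaw,np.arctan2(f[1],f[0]))
c,s=np.cos(yaw),np.sin(yaw)
O=(P["fl"]+P["fr"])[:2]/2+.135*np.array([c,s]);print(O)
# knob via networks in both
for th in (0.2,.3,.4,.5):
    p=np.array([.11-.18*np.cos(th)+.046*np.sin(th),.015,.074+.18*np.sin(th)+.046*np.cos(th)])
    w=fx2w(O,yaw,p);print(th,w.round(3),(proj("top",w)-[240,175])*4.6,proj("side",w))
print((proj("top",fx2w(O,yaw,[-.07,.136,.112]))-[240,175])*4.6)
a=cv2.imread("pics/side0.png")[165:285,215:375]
cv2.imwrite("pics/sidec.png",cv2.resize(a,(800,600),interpolation=2))
E
```

```text
fl [0.411  0.0698 0.01  ]
fr [ 0.4468 -0.2381  0.01  ]
bl [0.6746 0.1033 0.01  ]
br [ 0.7109 -0.2185  0.01  ]
0.3099649594261539 0.2657416215880156
yaw 0.1158367543865603 0.12663040290380376
[ 0.56300163 -0.06856002]
0.2 [ 0.504 -0.06   0.155] [278.88206194 302.91209432] [311.43420357 204.14394947]
0.3 [ 0.513 -0.059  0.171] [278.34252081 287.23259964] [309.26124949 198.29035397]
0.4 [ 0.524 -0.058  0.186] [277.40861032 268.92954006] [306.5759861  192.45644894]
0.5 [ 0.536 -0.057  0.201] [276.07981282 248.1594165 ] [303.40941499 186.72289044]
[100.70100526 348.26835566]
```

View pics/sidec.png

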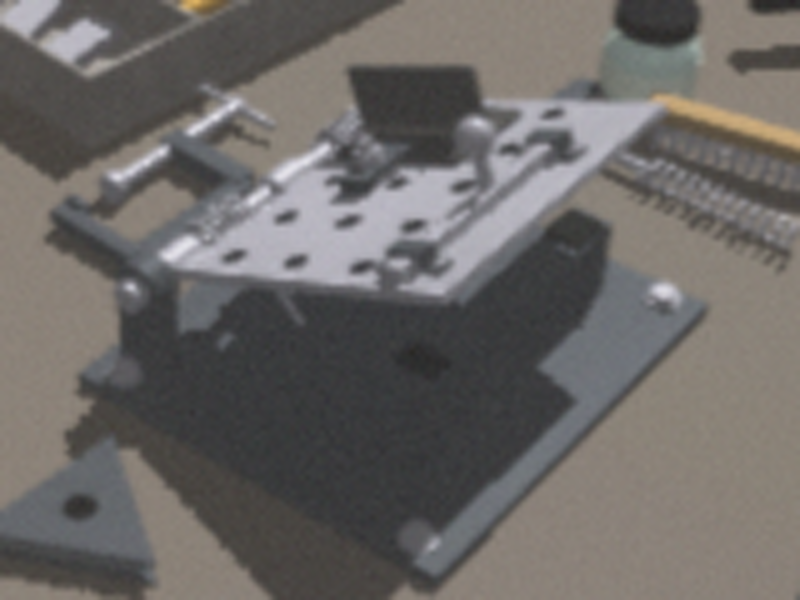

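Run:
```python
from h import *
K,e=tri(ray("top",240+296/4.6,175+277/4.6),ray("side",310.6,192));print("knob",K,e)
M=ray("side",215+421/5,165+360/5)
O=np.array([.563,-.0686]);y=.12
for n,p in dict(slot_far=[-.07,.148,.0835],post_top=[-.07,.136,.112],hinge=[.11,.13,.074]).items():
    w=fx2w(O,y,p);print(n,w.round(3),((proj("side",w)-[215,165])*5).round(),((proj("top",w)-[240,175])*4.6).round())
# fixture coords of knob
c,s=np.cos(y),np.sin(y);d=K[:2]-O;print("fix",c*d[0]+s*d[1],-s*d[0]+c*d[1])
```

```text
knob [ 0.51864222 -0.06996185  0.18484879] 0.0002816959265319722
slot_far [0.476 0.07  0.084] [356. 422.] [ 85. 354.]
post_top [0.477 0.058 0.112] [371. 371.] [101. 349.]
hinge [0.657 0.074 0.074] [131. 287.] [81. 98.]
fix -0.04420181552321193 0.0039581141947648115
```

Call:
{"api": "drive_tool", "payload": {"targets": [[47.8,-37,-3.7,0,0,0.1,0],[47.8,-37,-3.7,0,0,0.1,0],[47.8,-37,-3.7,0,0,0.1,0],[47.8,-37,-3.7,0,0,0.1,0],[47.8,-37,-3.7,0,0,0.1,0],[47.8,-37,-3.7,0,0,0.1,0],[47.8,-37,-3.7,0,0,0.1,0],[47.8,-37,-3.7,0,0,0.1,0],[47.8,-37,-3.7,0,0,0.1,0],[47.8,-37,-3.7,0,0,0.1,0],[47.8,-37,-3.7,0,0,0.1,0],[47.8,-37,-3.7,0,0,0.1,0],[47.8,-37,-3.7,0,0,0.1,0],[47.8,-37,-3.7,0,0,0.1,0],[47.8,-37,-3.7,0,0,0.1,0],[47.8,-37,-3.7,0,0,0.1,0],[47.8,-37,-3.7,0,0,0.1,0],[47.8,-37,-3.7,0,0,0.1,0],[47.8,-37,-3.7,0,0,0.1,0],[47.8,-37,-3.7,0,0,0.1,0]]}}

```text
t: 2.47
tcp_pos: [0.5052, -0.0716, 0.341]
tool_rot: [0.998, 0.06, 0.0, 0.0]
ft_force: [-0.1, -1.1, 0.1]
finger_gap: 0.0857
```

Run:
```python
from h import *
k=calibration("wrist");im=read_camera("wrist");cv2.imwrite("pics/w1.png",im[:,:,::-1])
np.save("w1.npy",k,allow_pickle=True)
for t in("bolt_knob","keeper","keeper_mouth"):print(t,[(np.round(d["at"],4).tolist(),round(d["conf"],2)) for d in find_in("wrist",t)[:2]])
s=state();print(s["t"],s["tcp_pos"],s["tool_rot"],s["ft_force"]);print(np.round(k["T"],3),k["fx"])
```

```text
bolt_knob [([0.5132, -0.0675, 0.1554], 0.87)]
keeper [([0.4811, 0.0553, 0.103], 0.8)]
keeper_mouth [([0.4819, 0.0541, 0.1039], 0.7)]
2.6667 [ 0.50552017 -0.07112927  0.34104404] [9.98188518e-01 6.01636057e-02 1.07927077e-04 1.09096978e-04] [0.60022788 0.48385048 1.02717646]
[[ 0.12   0.941  0.318  0.587]
 [-0.993  0.114  0.039 -0.062]
 [ 0.    -0.32   0.947  0.411]
 [ 0.     0.     0.     1.   ]] 360.3525189937882
```

View pics/w1.png

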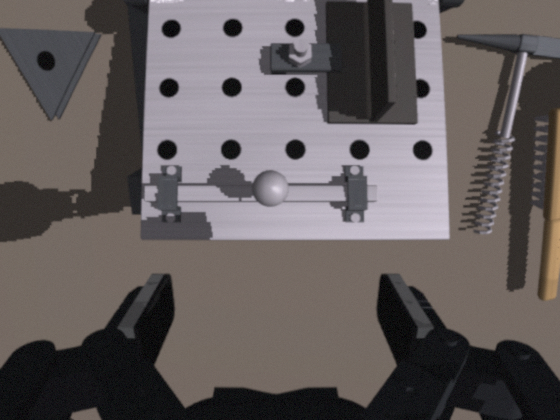

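Run:
```python
from h import *
k=np.load("w1.npy",allow_pickle=True).item()
rs=[ray("top",240+296/4.6-.4,175+277/4.6-.4),ray("side",310.2,191.6),ray("wrist",270,188,k)]
A=np.zeros((3,3));b=np.zeros(3)
for o,d in rs:
    d=d/np.linalg.norm(d);Q=np.eye(3)-np.outer(d,d);A+=Q;b+=Q@o
K=np.linalg.solve(A,b);print("knob",K,proj("wrist",K,k),proj("side",K),proj("top",K),tri(rs[0],rs[2]),tri(rs[1],rs[2]))
from scipy.optimize import least_squares
# wrist fit: plate front corners (top z 78 at x -90), knob, tilt; unknown O, yaw, th
def rot(p,t):
    dx,dz=p[0]-.11,p[2]-.074;return [.11+dx*np.cos(t)+dz*np.sin(t),p[1],.074-dx*np.sin(t)+dz*np.cos(t)]
obs=[("w",[-.09,.12,.078],(142,239)),("w",[-.09,-.12,.078],(448,239)),("w",[-.07,.015,.12],(270,188)),("side",[-.07,.015,.12],(310.2,191.6)),("top",[-.07,.015,.12],(303.9,234.8)),
("side",[-.09,.12,.078],(215+455/5-.4,165+300/5-.4)),("side",[-.09,-.12,.078],(215+663/5-.4,165+103/5-.4)),("top",[-.09,.12,.078],(240+148/4.6-.4,175+375/4.6-.4)),("top",[-.09,-.12,.078],(240+508/4.6-.4,175+330/4.6-.4))]
K3={"w":k,"side":calibration("side"),"top":calibration("top")}
def f(x): return np.concatenate([proj("",fx2w(x[:2],x[2],rot(p,x[3])),K3[c])-u for c,p,u in obs])
r=least_squares(f,[.563,-.069,.12,.4],loss="soft_l1");print(r.x,f(r.x).reshape(-1,2).round(1).tolist())
print("knob model",fx2w(r.x[:2],r.x[2],rot([-.07,.015,.12],r.x[3])),"level",fx2w(r.x[:2],r.x[2],[-.07,.015,.12]),"home",fx2w(r.x[:2],r.x[2],[-.07,.051,.12]))
```

```text
knob [ 0.52065156 -0.06829138  0.18530107] [272.1771262 191.0076413] [309.73548628 191.81233932] [303.75662188 234.49167611] (array([ 0.52044518, -0.0679988 ,  0.17857381]), np.float64(0.0024540657591097213)) (array([ 0.521169  , -0.06798808,  0.18552507]), np.float64(0.0038074466648241453))
[ 0.54761597 -0.08131443  0.12298454  0.4130639 ] [[-3.2, -0.1], [-0.2, -1.0], [4.1, 20.8], [3.2, 0.6], [0.8, 3.3], [-3.8, -0.7], [-0.4, -0.1], [-0.6, -1.1], [-0.0, -1.5]]
knob model [ 0.50965481 -0.07089259  0.18838632] level [ 0.47630456 -0.07501496  0.12      ] home [ 0.47188827 -0.03928687  0.12      ]
```

Run:
```python
from h import *
from scipy.optimize import least_squares
k=np.load("w1.npy",allow_pickle=True).item()
def rot(p,t):
    dx,dz=p[0]-.11,p[2]-.074;return [.11+dx*np.cos(t)+dz*np.sin(t),p[1],.074-dx*np.sin(t)+dz*np.cos(t)]
obs=[("w",[None,.12,.078],(142,239)),("w",[None,-.12,.078],(448,239)),("w",[-.07,.015,.12],(270,188)),("side",[-.07,.015,.12],(310.2,191.6)),("top",[-.07,.015,.12],(303.9,234.8)),
("side",[None,.12,.078],(215+455/5-.4,165+300/5-.4)),("side",[None,-.12,.078],(215+663/5-.4,165+103/5-.4)),("top",[None,.12,.078],(240+148/4.6-.4,175+375/4.6-.4)),("top",[None,-.12,.078],(240+508/4.6-.4,175+330/4.6-.4))]
K3={"w":k,"side":calibration("side"),"top":calibration("top")}
def f(x): return np.concatenate([proj("",fx2w(x[:2],x[2],rot([x[4] if q is None else q for q in p],x[3])),K3[c])-u for c,p,u in obs])
r=least_squares(f,[.563,-.069,.12,.4,-.1],loss="soft_l1");print(r.x,f(r.x).reshape(-1,2).round(1).tolist())
for th in (r.x[3],.3,.2,.1,0): print(th,fx2w(r.x[:2],r.x[2],rot([-.07,.015,.12],th)).round(4))
print("home",fx2w(r.x[:2],r.x[2],[-.07,.051,.12]))
print("base front",fx2w(r.x[:2],r.x[2],[-.135,.155,.01]),fx2w(r.x[:2],r.x[2],[-.135,-.155,.01]),"keeper top",fx2w(r.x[:2],r.x[2],[-.07,.136,.112]))
```

```text
[ 0.56469632 -0.08011166  0.12412913  0.36877347 -0.1064402 ] [[-0.6, 1.0], [-0.6, -0.3], [5.5, 0.1], [-0.4, 0.8], [0.5, -0.6], [-3.1, 0.0], [0.1, 0.6], [-0.2, -0.5], [0.3, -1.0]]
0.36877346600449906 [ 0.5218 -0.0703  0.1818]
0.3 [ 0.5148 -0.0712  0.1711]
0.2 [ 0.506  -0.0723  0.1548]
0.1 [ 0.4988 -0.0732  0.1377]
0 [ 0.4934 -0.0739  0.12  ]
home [ 0.48892056 -0.0381708   0.12      ]
base front [0.41154438 0.05698132 0.01      ] [ 0.44992567 -0.2506335   0.01      ] keeper top [0.47839666 0.0461752  0.112     ]
```

Call:
{"api": "drive_tool", "payload": {"targets": [[1.6,0,2,0,0,0,0],[1.6,0,5,0,0,0,0],[1.6,0,8,0,0,0,0],[1.6,0,10,0,0,0,0],[1.6,0,10.6,0,0,0,0],[1.6,0,10.6,0,0,0,0.2],[1.6,0,10.6,0,0,0,0.3],[1.6,0,10.6,0,0,0,0.4],[1.6,0,10.6,0,0,0,0.4]], "force": 50}}

```text
t: 3.42
tcp_pos: [0.5227, -0.0688, 0.2373]
tool_rot: [0.998, 0.061, 0.002, 0.001]
ft_force: [0.2, -0.0, 0.4]
finger_gap: 0.0515
```

Run:
```python
from h import *
im=read_camera("wrist");cv2.imwrite("pics/w2.png",im[:,:,::-1])
s=state();print(s["t"],s["tcp_pos"],s["finger_gap"],s["ft_force"])
```

```text
3.4667 [ 0.52251723 -0.06871117  0.23700515] 0.05139821164849791 [-0.09090476 -0.03573872 -0.42200435]
```

View pics/w2.png

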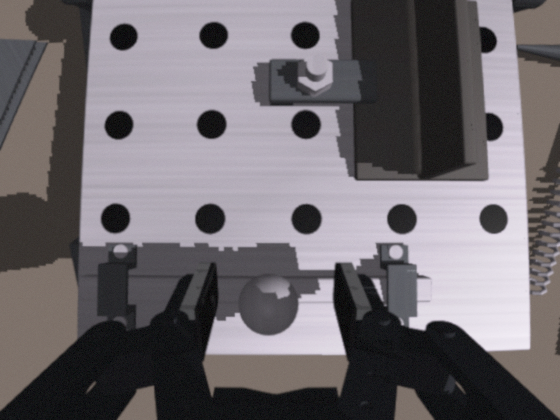

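Run:
```python
from h import *
s=state();t=np.array(s["tcp_pos"])
for d in(.051,.054,.06):print(proj("wrist",t-[0,0,d]))
for z in(.178,.183,.188):print(onz("wrist",268,304,z)-t)
```

```text
[273.63516582 305.49566427]
[273.65615961 301.1777357 ]
[273.69588394 293.01888421]
[-0.0049623   0.00179826 -0.05900515]
[-0.00160296  0.00210121 -0.05400515]
[ 0.00175639  0.00240416 -0.04900515]
```

Call:
{"api": "drive_tool", "payload": {"targets": [[0,-0.2,0,0,0,0,0.5],[0,-0.2,0,0,0,0,0.6],[0,-0.2,0,0,0,0,0.7],[0,-0.2,0,0,0,0,0.8],[0,-0.2,0,0,0,0,0.9],[0,-0.2,0,0,0,0,0.9],[0,-0.2,0,0,0,0,0.9]], "force": 50}}

```text
t: 4.05
tcp_pos: [0.5216, -0.0663, 0.2354]
tool_rot: [0.998, 0.061, 0.0, -0.0]
ft_force: [-1.2, 1.7, 4.7]
finger_gap: 0.0213
```

Run:
```python
from h import *
im=read_camera("wrist");cv2.imwrite("pics/w3.png",im[:,:,::-1])
read_camera("side");im=read_camera("side");a=cv2.resize(im[140:260,230:390,::-1],(560,420),interpolation=2)
cv2.imwrite("pics/w3.png",cv2.resize(np.vstack([cv2.imread("pics/w3.png"),a]),None,fx=.71,fy=.71))
s=state();print(s["t"],s["tcp_pos"],s["finger_gap"],s["ft_force"])
```

```text
4.2 [ 0.52157529 -0.06634786  0.23539716] 0.021399064797402285 [-1.91603056  1.21377863  4.52145933]
```

View pics/w3.png

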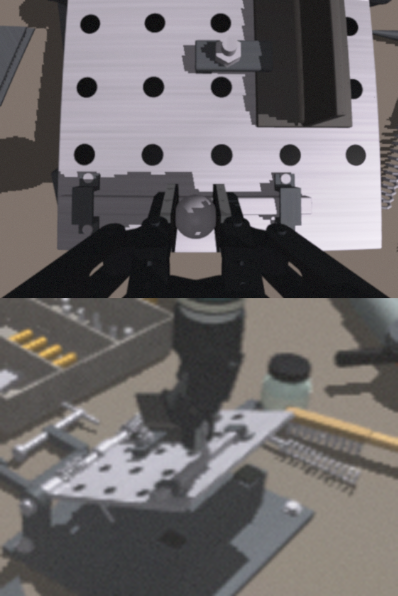

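Call:
{"api": "drive_tool", "payload": {"targets": [[-0.35,0,0.5,0,0,0,0.9],[-0.7,0,1.1,0,0,0,0.9],[-1.0,0,1.6,0,0,0,0.9],[-1.3,0,2.1,0,0,0,0.9],[-1.6,0,2.7,0,0,0,0.9],[-1.85,0,3.25,0,0,0,0.9],[-2.1,0,3.8,0,0,0,0.9],[-2.1,0,3.8,0,0,0,0.9]], "force": 60}}

```text
t: 4.87
tcp_pos: [0.5014, -0.0691, 0.1988]
tool_rot: [0.998, 0.061, 0.002, 0.001]
ft_force: [-1.5, 1.4, 8.3]
finger_gap: 0.0207
```

Call:
{"api": "drive_tool", "payload": {"targets": [[-0.2,0,0.4,0,0,0,0.9],[-0.35,0,0.8,0,0,0,0.9],[-0.5,0,1.2,0,0,0,0.9],[-0.55,0,1.5,0,0,0,0.9],[-0.55,0,1.5,0,0,0,0.9],[-0.55,0,1.5,0,0,0,0.9]]}}

```text
t: 5.37
tcp_pos: [0.4966, -0.07, 0.1846]
tool_rot: [0.998, 0.06, 0.003, 0.001]
ft_force: [-1.2, 2.6, 9.4]
finger_gap: 0.0211
```

Run:
```python
from h import *
s=state();print(s["t"],s["tcp_pos"],s["finger_gap"],s["ft_force"],s["wrist_torque"])
```

```text
5.3667 [ 0.49664222 -0.06998019  0.18457559] 0.02110346604559454 [-1.21030906  2.5821237   9.40283549] [ 0.10187043 -0.06871919 -0.33211547]
```

Call:
{"api": "drive_tool", "payload": {"targets": [[-0.1,0,0.3,0,0,0,0.9],[-0.2,0,0.6,0,0,0,0.9],[-0.25,0,0.8,0,0,0,0.9],[-0.25,0,0.8,0,0,0,0.9],[-0.25,0,0.8,0,0,0,0.9]]}}

```text
t: 5.78
tcp_pos: [0.4959, -0.0703, 0.1775]
tool_rot: [0.998, 0.06, 0.006, 0.001]
ft_force: [3.1, 2.8, 10.4]
finger_gap: 0.0211
```

Call:
{"api": "drive_tool", "payload": {"targets": [[0,0,0.1,0,0,0,0.9],[0,0,0.1,0,0,0,0.9]]}}

```text
t: 5.95
tcp_pos: [0.4958, -0.0703, 0.1769]
tool_rot: [0.998, 0.06, 0.005, 0.001]
ft_force: [2.0, 3.5, 11.8]
finger_gap: 0.0215
```

Call:
{"api": "drive_tool", "payload": {"targets": [[-0.05,0,0.1,0,0,0,0.9],[-0.05,0,0.1,0,0,0,0.9]]}}

```text
t: 6.12
tcp_pos: [0.4955, -0.0704, 0.1761]
tool_rot: [0.998, 0.06, 0.006, 0.001]
ft_force: [2.3, 2.8, 13.1]
finger_gap: 0.0213
```

Call:
{"api": "drive_tool", "payload": {"targets": [[0,0,0.1,0,0,0,0.9],[0,0,0.1,0,0,0,0.9],[0,0,0.1,0,0,0,0.9]]}}

```text
t: 6.37
tcp_pos: [0.4953, -0.0704, 0.1752]
tool_rot: [0.998, 0.06, 0.005, 0.001]
ft_force: [0.7, 3.1, 13.9]
finger_gap: 0.021
```

Run:
```python
from h import *
im=read_camera("side");a=cv2.resize(im[165:285,215:375,::-1],(800,600),interpolation=2)
a=(255*(a/255.)**.6).astype(np.uint8)
cv2.imwrite("pics/s4.png",a);s=state();print(s["t"],s["tcp_pos"],s["ft_force"])
O=np.array([.5647,-.0785]);y=.124
for n,p in dict(fl=[-.106,.12,.078],fr=[-.106,-.12,.078],slotfar=[-.07,.148,.0835],posttop=[-.07,.136,.112],nose=[-.07,.11,.0835]).items():
    print(n,((proj("side",fx2w(O,y,p))-[215,165])*5).round())
```

```text
6.4167 [ 0.49527001 -0.07041006  0.17517379] [ 0.57916837  2.79590861 13.35418669]
fl [450. 420.]
fr [665. 217.]
slotfar [367. 412.]
posttop [383. 361.]
nose [407. 376.]
```

View pics/s4.png

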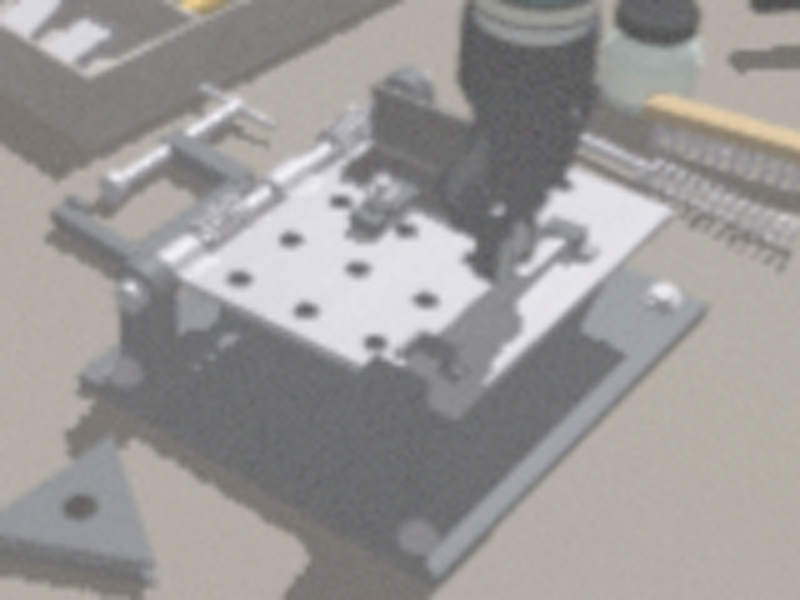

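Call:
{"api": "drive_tool", "payload": {"targets": [[0,0,0.1,0,0,0,0.9],[0,0,0.1,0,0,0,0.9],[0,0,0.1,0,0,0,0.9]]}}

```text
t: 6.67
tcp_pos: [0.4961, -0.0703, 0.1743]
tool_rot: [0.998, 0.062, 0.007, 0.001]
ft_force: [3.7, 2.1, 11.1]
finger_gap: 0.021
```

Call:
{"api": "drive_tool", "payload": {"targets": [[0,0,0.1,0,0,0,0.9],[0,0,0.1,0,0,0,0.9],[0,0,0.1,0,0,0,0.9]]}}

```text
t: 6.92
tcp_pos: [0.4959, -0.0703, 0.1734]
tool_rot: [0.998, 0.062, 0.006, 0.001]
ft_force: [3.3, 2.8, 12.3]
finger_gap: 0.021
```

Call:
{"api": "drive_tool", "payload": {"targets": [[0,0,0.1,0,0,0,0.9],[0,0,0.1,0,0,0,0.9],[0,0,0.1,0,0,0,0.9]]}}

```text
t: 7.17
tcp_pos: [0.4969, -0.0703, 0.1727]
tool_rot: [0.998, 0.06, 0.008, 0.001]
ft_force: [5.9, 3.4, 12.0]
finger_gap: 0.0212
```

Call:
{"api": "drive_tool", "payload": {"targets": [[0.2,0,0,0,0,0,0.9],[0.3,0,0,0,0,0,0.9],[0.3,0,0,0,0,0,0.9]]}}

```text
t: 7.42
tcp_pos: [0.4979, -0.0702, 0.1715]
tool_rot: [0.998, 0.061, 0.004, 0.001]
ft_force: [16.8, 2.9, 4.2]
finger_gap: 0.0209
```

Call:
{"api": "drive_tool", "payload": {"targets": [[0,0,0.1,0,0,0,0.9],[0,0,0.1,0,0,0,0.9],[0,0,0.1,0,0,0,0.9]]}}

```text
t: 7.67
tcp_pos: [0.499, -0.07, 0.1709]
tool_rot: [0.998, 0.062, 0.006, 0.001]
ft_force: [4.8, 3.0, 10.2]
finger_gap: 0.0213
```

Call:
{"api": "drive_tool", "payload": {"targets": [[0,0,0.1,0,0,0,0.9],[0,0,0.1,0,0,0,0.9],[0,0,0.1,0,0,0,0.9]]}}

```text
t: 7.92
tcp_pos: [0.4988, -0.07, 0.1701]
tool_rot: [0.998, 0.062, 0.006, 0.001]
ft_force: [3.5, 3.0, 11.7]
finger_gap: 0.0209
```

Run:
```python
from h import *
im=read_camera("wrist")[:,:,::-1];b=read_camera("side")[165:285,215:375,::-1]
b=cv2.resize(b,(560,420),interpolation=2);b=(255*(b/255.)**.6).astype(np.uint8)
cv2.imwrite("pics/w5.png",cv2.resize(np.vstack([(255*(im/255.)**.6).astype(np.uint8),b]),None,fx=.71,fy=.71));s=state();print(s["t"],s["tcp_pos"],s["ft_force"],s["wrist_torque"])
O=np.array([.5647,-.0785]);y=.124
for z in(.078,.082,.086):
  for p in ([-.106,.12,z],[-.106,-.12,z]): print(z,proj("wrist",fx2w(O,y,p)).round(1),(proj("side",fx2w(O,y,p))-[215,165])*3.5)
```

```text
8.0167 [ 0.49880036 -0.07001245  0.17013248] [ 3.25648288  1.5995411  13.01237129] [ 0.1327424  -0.49088882  0.8667117 ]
0.078 [ 85.6 326.2] [314.87925565 294.29602861]
0.078 [517.3 324.2] [465.71919863 152.00700267]
0.082 [ 82.1 330.8] [315.22983638 290.53385958]
0.082 [521.7 328.6] [466.31824656 148.42532571]
0.086 [ 78.5 335.5] [315.58191878 286.75449936]
0.086 [526.2 333.2] [466.91944384 144.82962711]
```

View pics/w5.png

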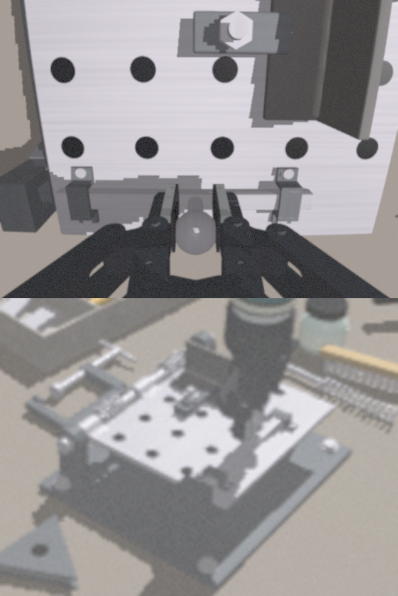

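Call:
{"api": "drive_tool", "payload": {"targets": [[0,0,0,0,0,0,1],[0,0,0,0,0,0,1],[0,0,0.1,0,0,0,1],[0,0,0.1,0,0,0,1]], "force": 110}}

```text
t: 8.35
tcp_pos: [0.4986, -0.07, 0.1692]
tool_rot: [0.998, 0.063, 0.006, 0.002]
ft_force: [2.9, 2.5, 12.2]
finger_gap: 0.0198
```

Call:
{"api": "drive_tool", "payload": {"targets": [[0,0,0.1,0,0,0,1],[0,0,0.1,0,0,0,1],[0,0,0.1,0,0,0,1]]}}

```text
t: 8.6
tcp_pos: [0.4984, -0.07, 0.1682]
tool_rot: [0.998, 0.063, 0.005, 0.002]
ft_force: [1.9, 2.4, 12.9]
finger_gap: 0.0197
```

Call:
{"api": "drive_tool", "payload": {"targets": [[0,0,0.1,0,0,0,1],[0,0,0.1,0,0,0,1],[0,0,0.1,0,0,0,1]]}}

```text
t: 8.85
tcp_pos: [0.4982, -0.07, 0.1672]
tool_rot: [0.998, 0.063, 0.005, 0.002]
ft_force: [1.3, 2.1, 13.4]
finger_gap: 0.0198
```

Call:
{"api": "drive_tool", "payload": {"targets": [[0,0,0.1,0,0,0,1],[0,0,0.1,0,0,0,1],[0,0,0.1,0,0,0,1]]}}

```text
t: 9.1
tcp_pos: [0.4982, -0.0701, 0.167]
tool_rot: [0.998, 0.063, 0.005, 0.002]
ft_force: [-0.8, 2.4, 17.9]
finger_gap: 0.0198
```

Call:
{"api": "drive_tool", "payload": {"targets": [[0,0,0.1,0,0,0,1],[0,0,0.1,0,0,0,1],[0,0,0.1,0,0,0,1]]}}

```text
t: 9.35
tcp_pos: [0.4982, -0.0703, 0.167]
tool_rot: [0.998, 0.063, 0.005, 0.002]
ft_force: [-3.8, 2.4, 20.9]
finger_gap: 0.0195
```

Call:
{"api": "drive_tool", "payload": {"targets": [[0,0,0.1,0,0,0,1],[0,0,0.1,0,0,0,1],[0,0,0.1,0,0,0,1]]}}

```text
t: 9.6
tcp_pos: [0.4982, -0.0704, 0.1669]
tool_rot: [0.998, 0.063, 0.005, 0.002]
ft_force: [-4.3, 1.4, 24.9]
finger_gap: 0.0201
```

Call:
{"api": "drive_tool", "payload": {"targets": [[0,-0.2,-0.05,0,0,0,1],[0,-0.4,-0.05,0,0,0,1],[0,-0.6,-0.05,0,0,0,1],[0,-0.8,-0.05,0,0,0,1],[0,-1.0,-0.05,0,0,0,1],[0,-1.2,-0.05,0,0,0,1],[0,-1.2,-0.05,0,0,0,1]]}}

```text
t: 10.18
tcp_pos: [0.4969, -0.0598, 0.167]
tool_rot: [0.998, 0.062, 0.006, 0.004]
ft_force: [-3.8, -2.5, 21.7]
finger_gap: 0.0196
```

Call:
{"api": "drive_tool", "payload": {"targets": [[0,-0.15,0,0,0,0,1],[0,-0.3,0,0,0,0,1],[0,-0.45,0,0,0,0,1],[0,-0.6,0,0,0,0,1],[0,-0.6,0,0,0,0,1]]}}

```text
t: 10.6
tcp_pos: [0.4962, -0.0539, 0.167]
tool_rot: [0.998, 0.062, 0.006, 0.004]
ft_force: [-3.3, -3.3, 22.0]
finger_gap: 0.0196
```

Call:
{"api": "drive_tool", "payload": {"targets": [[0,-0.2,0,0,0,0,1],[0,-0.4,0,0,0,0,1],[0,-0.6,0,0,0,0,1],[0,-0.8,0,0,0,0,1],[0,-1.0,0,0,0,0,1],[0,-1.2,0,0,0,0,1],[0,-1.4,0,0,0,0,1],[0,-1.6,0,0,0,0,1],[0,-1.6,0,0,0,0,1]]}}

```text
t: 11.35
tcp_pos: [0.4943, -0.0379, 0.167]
tool_rot: [0.998, 0.062, 0.006, 0.004]
ft_force: [-3.3, -1.6, 22.8]
finger_gap: 0.02
```

Call:
{"api": "drive_tool", "payload": {"targets": [[0,-0.1,0,0,0,0,1],[0,-0.2,0,0,0,0,1],[0,-0.2,0,0,0,0,1]]}}

```text
t: 11.6
tcp_pos: [0.4941, -0.0365, 0.167]
tool_rot: [0.998, 0.062, 0.006, 0.004]
ft_force: [-2.8, -4.1, 21.4]
finger_gap: 0.0197
```

Call:
{"api": "drive_tool", "payload": {"targets": [[0,-0.1,0,0,0,0,1],[0,-0.2,0,0,0,0,1],[0,-0.2,0,0,0,0,1]]}}

```text
t: 11.85
tcp_pos: [0.4941, -0.0362, 0.167]
tool_rot: [0.998, 0.062, 0.006, 0.007]
ft_force: [-3.2, -9.8, 21.0]
finger_gap: 0.0194
```

Call:
{"api": "drive_tool", "payload": {"targets": [[0,-0.1,0,0,0,0,1],[0,-0.1,0,0,0,0,1],[0,-0.1,0,0,0,0,1]]}}

```text
t: 12.1
tcp_pos: [0.4941, -0.0361, 0.167]
tool_rot: [0.998, 0.062, 0.006, 0.007]
ft_force: [-1.3, -12.3, 19.6]
finger_gap: 0.0198
```

Run:
```python
from h import *
im=read_camera("wrist")[:,:,::-1];cv2.imwrite("pics/w6.png",(255*(im/255.)**.6).astype(np.uint8))
s=state();print(s["t"],s["tcp_pos"],s["ft_force"],s["wrist_torque"])
```

```text
12.15 [ 0.4941088  -0.0360616   0.16697239] [ -2.03014613 -12.1676448   19.90356303] [-1.96771786  0.37429947  1.16923029]
```

View pics/w6.png

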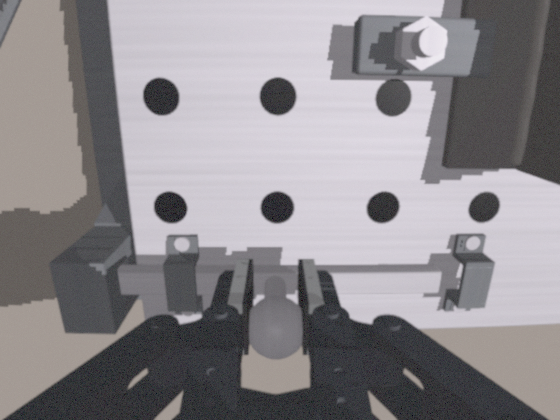

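Call:
{"api": "drive_tool", "payload": {"targets": [[0,0.1,-0.1,0,0,0,1],[0,0.15,-0.15,0,0,0,1],[0,0.15,-0.2,0,0,0,1],[0,0.15,-0.2,0,0,0,1]]}}

```text
t: 12.48
tcp_pos: [0.4941, -0.0363, 0.1671]
tool_rot: [0.998, 0.062, 0.006, 0.006]
ft_force: [1.1, -8.5, 12.9]
finger_gap: 0.02
```

Call:
{"api": "drive_tool", "payload": {"targets": [[0,0.05,-0.1,0,0,0,1],[0,0.1,-0.2,0,0,0,1],[0,0.1,-0.2,0,0,0,1]]}}

```text
t: 12.73
tcp_pos: [0.4941, -0.0365, 0.1673]
tool_rot: [0.998, 0.062, 0.005, 0.004]
ft_force: [3.9, -7.2, 6.5]
finger_gap: 0.0199
```

Call:
{"api": "drive_tool", "payload": {"targets": [[0,0,-0.1,0,0,0,0.8],[0,0,-0.1,0,0,0,0.6],[0,0,-0.1,0,0,0,0.4],[0,0,-0.1,0,0,0,0.4],[0,0,-0.1,0,0,0,0.4],[0,0,-0.1,0,0,0,0.4]], "force": 40}}

```text
t: 13.23
tcp_pos: [0.4903, -0.0333, 0.1646]
tool_rot: [0.998, 0.061, -0.001, -0.0]
ft_force: [0.1, 0.2, 0.1]
finger_gap: 0.0514
```

Call:
{"api": "drive_tool", "payload": {"targets": [[0,0,-2,0,0,0,0.3],[0,0,-5,0,0,0,0.2],[0,0,-8,0,0,0,0.2],[0,0,-11,0,0,0,0.2],[-1,0,-14,0,0,0,0.2],[-2,0,-16,0,0,0,0.2],[-2,0,-16,0,0,0,0.2]]}}

```text
t: 13.82
tcp_pos: [0.4713, -0.0361, 0.3312]
tool_rot: [0.998, 0.061, 0.005, 0.001]
ft_force: [1.0, -0.5, 1.0]
finger_gap: 0.0685
```

Run:
```python
from h import *
k=calibration("wrist");im=read_camera("wrist")[:,:,::-1];cv2.imwrite("pics/w7.png",(255*(im/255.)**.6).astype(np.uint8))
s=state();print(s["t"],s["tcp_pos"],s["ft_force"])
for q in find_in("wrist","bolt_knob")[:1]:print(q)
O=np.array([.5647,-.0785]);y=.124
for n,p in dict(knobhome=[-.07,.051,.12],knob30=[-.07,.045,.12],fl=[-.106,.12,.078],fr=[-.106,-.12,.078],keeper=[-.07,.124,.112],strapL=[-.07,.095,.092],strapR=[-.07,-.045,.092]).items(): print(n,proj("",fx2w(O,y,p),k).round(1))
```

```text
13.8667 [ 0.47131594 -0.03600721  0.32824989] [-0.15067658 -0.08416605  0.72146754]
{'at': [0.4891, -0.0459, 0.0937], 'conf': 0.57}
knobhome [276.9 171.4]
knob30 [284.4 171.4]
fl [203.4 199. ]
fr [454.9 198.5]
keeper [188.2 169.5]
strapL [226.4 164.4]
strapR [385.7 164.3]
```

View pics/w7.png

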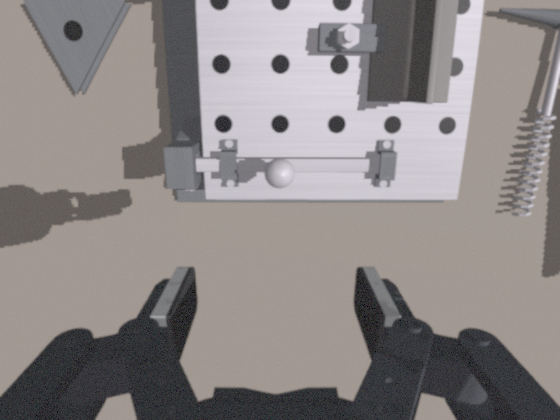

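Call:
{"api": "drive_tool", "payload": {"targets": [[1.7,3.8,0,0,0,0,1],[1.7,3.8,2,0,0,0,1],[1.7,3.8,4,0,0,0,1],[1.7,3.8,6,0,0,0,1],[1.7,3.8,8,0,0,0,1],[1.7,3.8,11,0,0,0,1],[1.7,3.8,14,0,0,0,1],[1.7,3.8,14.6,0,0,0,1],[1.7,3.8,14.6,0,0,0,1],[1.7,3.8,14.6,0,0,0,1]]}}

```text
t: 14.75
tcp_pos: [0.4923, -0.0715, 0.1789]
tool_rot: [0.998, 0.061, -0.001, -0.0]
ft_force: [0.3, 0.4, 1.4]
finger_gap: -0.0001
```

Call:
{"api": "drive_tool", "payload": {"targets": [[0,-0.3,0,0,0,0,1],[0,-0.6,0,0,0,0,1],[0,-0.8,0,0,0,0,1],[0,-0.8,0,0,0,0,1]]}}

```text
t: 15.08
tcp_pos: [0.492, -0.0633, 0.1808]
tool_rot: [0.998, 0.061, 0.001, 0.0]
ft_force: [-0.2, -0.3, 1.2]
finger_gap: -0.0001
```

Call:
{"api": "drive_tool", "payload": {"targets": [[0,-0.15,0,0,0,0,1],[0,-0.3,0,0,0,0,1],[0,-0.3,0,0,0,0,1]]}}

```text
t: 15.33
tcp_pos: [0.4918, -0.0623, 0.1806]
tool_rot: [0.998, 0.061, 0.001, 0.003]
ft_force: [0.8, -5.7, 1.8]
finger_gap: -0.0002
```

Call:
{"api": "drive_tool", "payload": {"targets": [[0,-0.1,0,0,0,0,1],[0,-0.1,0,0,0,0,1],[0,-0.1,0,0,0,0,1]]}}

```text
t: 15.58
tcp_pos: [0.4918, -0.0622, 0.1806]
tool_rot: [0.998, 0.06, 0.001, 0.003]
ft_force: [0.6, -7.3, 1.1]
finger_gap: -0.0003
```

Call:
{"api": "drive_tool", "payload": {"targets": [[0,-0.1,0,0,0,0,1],[0,-0.1,0,0,0,0,1],[0,-0.1,0,0,0,0,1]]}}

```text
t: 15.83
tcp_pos: [0.4917, -0.062, 0.1807]
tool_rot: [0.998, 0.06, 0.001, 0.004]
ft_force: [0.1, -10.1, 0.6]
finger_gap: -0.0001
```

Call:
{"api": "drive_tool", "payload": {"targets": [[0,-0.1,0,0,0,0,1],[0,-0.1,0,0,0,0,1],[0,-0.1,0,0,0,0,1]]}}

```text
t: 16.08
tcp_pos: [0.4917, -0.0617, 0.1807]
tool_rot: [0.998, 0.06, 0.001, 0.005]
ft_force: [1.0, -11.7, 0.3]
finger_gap: 0.0
```

Call:
{"api": "drive_tool", "payload": {"targets": [[0,-0.1,0,0,0,0,1],[0,-0.2,0,0,0,0,1],[0,-0.2,0,0,0,0,1]]}}

```text
t: 16.33
tcp_pos: [0.4916, -0.0613, 0.1808]
tool_rot: [0.998, 0.06, 0.002, 0.007]
ft_force: [1.8, -17.3, 0.0]
finger_gap: 0.0002
```

Call:
{"api": "drive_tool", "payload": {"targets": [[0,0.5,0,0,0,0,1],[0,1.5,-1,0,0,0,1],[0,1.5,-5,0,0,0,1],[0,1.5,-9,0,0,0,1],[-2,1.5,-12,0,0,0,1],[-2,0,-15,0,0,0,1],[-2,0,-15,0,0,0,1],[-2,0,-15,0,0,0,1]]}}

```text
t: 17.0
tcp_pos: [0.4711, -0.0579, 0.3329]
tool_rot: [0.998, 0.061, 0.003, 0.001]
ft_force: [-0.0, 0.8, 0.4]
finger_gap: -0.0001
```

Run:
```python
from h import *
k=calibration("wrist");im=read_camera("wrist")[:,:,::-1];b=read_camera("side")[165:285,215:375,::-1]
u,v=proj("",[.489,-.037,.1],k).round().astype(int);print(u,v)
r0,c0=max(v-70,0),max(u-150,0);a=im[r0:r0+130,c0:c0+280];print(r0,c0)
a=cv2.resize(a,(640,297),interpolation=2);b=cv2.resize(b[40:120],(640,320)) 
cv2.imwrite("pics/w8.png",(255*(np.vstack([a,b])[:600]/255.)**.6).astype(np.uint8));s=state();print(s["t"],s["tcp_pos"],s["ft_force"])
O=np.array([.5647,-.0785]);y=.124;f=640/280
for n,p in dict(knobhome=[-.07,.051,.12],fl=[-.106,.12,.078],fr=[-.106,-.12,.078],strapL=[-.07,.095,.092],strapR=[-.07,-.045,.092]).items(): print(n,((proj("",fx2w(O,y,p),k)-[c0,r0])*f).round(1))
```

```text
253 162
92 103
17.1 [ 0.47041206 -0.05806324  0.32882414] [-0.41754738 -0.71250569 -1.14844098]
knobhome [337.1 170.9]
fl [179.1 234.8]
fr [755.  234.7]
strapL [227.3 155.5]
strapR [591.6 155.4]
```

View pics/w8.png

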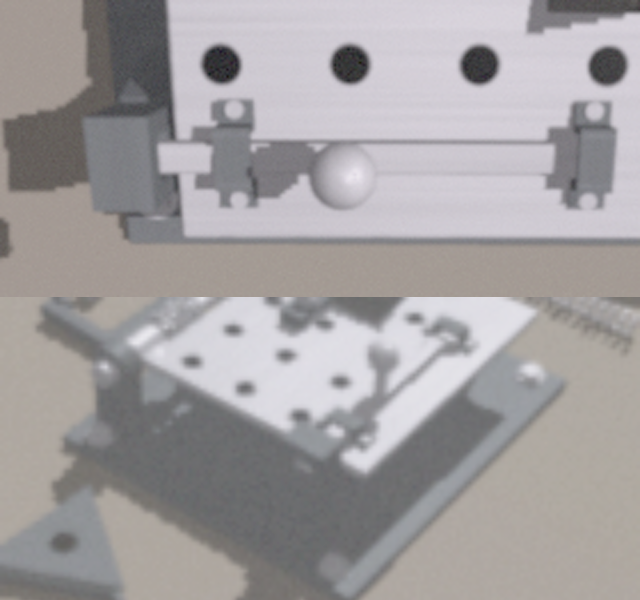

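```bash
python3 -c "
from station import *
print(hand_in(),state()['t'])"
```

```text
the job is handed in; nothing more can be done
the job is handed in; nothing more can be done
```

The plate is down on its rest pads with the bolt fully home in the keeper, and it stayed level after I let go. I handed the job in at about 17 s, with the arm well clear and touching nothing.

- **Pressing down:** I gripped the bolt knob and lowered the plate along its hinge arc. The plate met the pads at about 14 N. The peak I read was about 25 N, roughly 11 N over what the springs take, against the 18 N limit.
- **Grip slip:** At 60 N grip the knob slipped several millimetres in the pads. There was also one brief reading of about 17 N sideways (along world x), after I moved the tool to ease the side load. I raised the grip to 110 N and it held from then on.
- **Shooting the bolt:** The bolt slid at about 3 N, passed the keeper mouth without butting, and stopped firmly after about 35 mm of tool travel, against 36 mm nominal.
- **Checking it was home:** Because that was about 1 mm short, I pushed the knob again with closed fingers. It did not yield noticeably at up to about 17 N.
- **Last pictures:** In the final wrist picture the knob is within about 0.5 mm of its home position measured against the guide straps, and the bar is in the keeper. The front edge of the plate is at level height, within the few millimetres the cameras can resolve. The tools and stock visible in the last pictures had not moved; the robot did not touch any of them.
- **Disagreements:** The trained network placed the knob about 25–30 mm too low, so I used positions triangulated from the cameras instead. My first estimate of the fixture position, taken from the base corners, was about 11 mm off in y; I corrected it with the wrist camera.

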